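# Close the label printer's battery bay

## Robot

A 6-joint arm with a two-finger parallel gripper is mounted at the origin on the work surface. World frame = base frame: x ahead of the robot, y to its left, z up, the work surface at z = 0. Lengths are in m, angles in rad, forces in N, time in s.
With the tool pointing down it reaches from about 0.25 to 0.775 m from the base axis. Payload 4 kg.
Tool frame: the origin (TCP) lies midway between the tips of the shut fingers; the grasp point (between the pads) lies 19 mm behind it; z points along the fingers, x is the direction in which the jaws open and shut, and the axes are right-handed (so a half turn about z gives the same grasp; the last joint's range is limited). The gripper opens to 94 mm and grips with 3 to 60 N. Pads are 16 mm wide; open, the fingers measure 119 mm over their backs; the gripper's body (75 mm by 177 mm) begins 78 mm behind the grasp point.
Start: joints at [-1.338, 0.087, 1.371, -0, 1.684, -0.103], TCP at [0.181, -0.519, 0.206] pointing down, gripper open.
Joint ranges: [-3.1, 3.1], [-0.76, 2.03], [0.27, 2.55], [-1.08, 4.22], [0.17, 2.65], [-2.57, 2.57]. Speed limits (rad/s): [2.79, 2.79, 3.14, 3.14, 3.14, 3.14].

## Interface

Orientations are given as [roll, pitch, yaw] about the fixed x, y, z axes, in that order (R = Rz(yaw) Ry(pitch) Rx(roll)).
In Python, from bench import robot gives the robot as it stands.
- The arm moves only by the shell command python3 -m handwheel 'ROWS'. ROWS is a JSON object of lists of equal length, an entry for each row: "delta_pos": the shift along the tool's x, y, z in mm, a list of three; "rotation": the turn, a rotation vector about the tool's x, y, z in rad, a list of three; "claw": the closure, from -1 (fully open) to 1 (shut). In form: {"delta_pos": [[tx, ty, tz], ...], "rotation": [[wx, wy, wz], ...], "claw": [claw, ...]}. A call has exactly 8 rows; each row shifts and turns the commanded pose from where the row before left it, along the tool's axes as they then stand; what a row does not reach is not made up. A row lasts 1/8 s, in which the tool goes at most 62.5 mm and 10.7 degrees, less where a joint would pass 70% of its speed; a pose out of reach is approached as far as the arm can. A call with a gripper value outside its range is refused whole. The fingers move at their own pace and stop on an object; the grip force is fixed at half the most. Time passes only in rows, so rows that do not move let the fingers close, or fill a call up. It gives the time, the measured TCP pose, the force and the opening at its end, in the units of the state.
- robot.get_obs(): the state, without advancing time (a new reading comes with each control period).
- robot.snapshot(name): name is "scene" or "top"; returns a dict with "color" (400x640x3 uint8, red, green, blue), "intrinsics" (3x3 intrinsics, pixels), "eye" and "rotation" of the camera in the world. Camera axes: x right, y down, z forward; pixel columns grow to the right and rows downward; lengths in m; the calibration is good to about 2 mm. A picture is of the moment at which its call begins. There is no depth.
- robot.close_job(): hands the job in, once; it reports no verdict.
The state is a dict: "time": time; "joint_positions": joint angles; "qvel": joint speeds; "joint_torque": joint torques, N m; "tool_pos": TCP position; "ee_rot": TCP orientation; "wrist_force": force on the tool from outside, world axes, zero at the start; "wrist_torque": the same for the moment, N m; "width": finger opening in m.
Only numpy, scipy, OpenCV 4.12 (cv2) and the standard library are available. Lean on these libraries where they do the work, as an engineer would, in place of code of your own. Each camera call takes 0.05 s, during which the arm holds its last target.

## Task

The label printer's battery has been changed and its cover lies loose on the packing bench. Put the cover back: hook its front lip under the edge of the slot at the front of the bay, pivot the rear down and press until the catch snaps over it and the cover lies flat, then let go. Leave the other things on the bench where they are.

Things in the scene. Friction and masses are not known exactly. Their poses are not given: they have to be found in the camera images.
- printer: Light grey label printer, fixed to the bench, 260 (x) x 156 (y) x 72 mm. Origin: centre of its underside; z up, x from its front (paper outlet, towards the robot) to its rear. Its flat deck is at z 60 mm, with an open battery bay in it, x -60 to 53.5, y -43 to 43 mm; a dark battery lies deep inside (top at z 40). A hump behind the bay, x 62 to 125 mm, has its top at z 72.
- slot (a point): Middle of the slot's mouth in the bay's front wall, at ledge height (printer frame x -60, y 0, z 50 mm; axes as the printer's). The slot is 64 mm wide in y and 14 mm deep (to x -74), open from 6 mm above this point (underside of the deck's edge, itself 4 mm thick) to far below it. The cover goes in only tilted some 15 to 25 degrees, lip down.
- seat (a point): Middle of the bay at ledge height (printer frame 0, 0, 50 mm; axes as the printer's). Two ledges, |y| 27 to 43 mm, carry the closed cover's underside here, 10 mm below the deck. Closed, the cover's axes match these and its origin is at x -5 to -1.5, y within 3, z about 0 mm (that is its play).
- bay_rear (a point): Middle of the bay's rear wall at ledge height (printer frame x 53.5, y 0, z 50 mm). Above it a steel spring catch, 30 mm wide, stands out 6.5 mm over the bay: sloped on top (from 10 mm up at its tip to 20 mm up at the wall), flat beneath, 8.6 mm up, so that the cover fits under. The catch's roof, 44 mm wide, goes up to the hump's height.
- catch (a joint): Spring catch, slides rearward: 0 = fully out (its rest), 0.009 m = pushed fully back. Preload 3 N, 600 N/m; a push of about 5 to 10 N down near the cover's rear edge drives it back until the cover snaps under. With the lip hooked, the released cover rests on the catch's slope with its rear some 13 mm up (7 degrees).
- cover: Loose dark grey battery cover, about 90 g, lying flat on the bench right side up. Plate 110 (x) x 80 (y) x 8 mm thick (its front 10 mm only 70 wide). Origin: centre of the plate's underside; z up through the plate, x from its front (lip) edge to its rear edge. It carries a lip in front and a grip rib on top.
- lip (a point): Middle of the tip of the cover's lip (cover frame x -65, y 0, z 2 mm). The lip is 40 mm wide, 4 mm thick, flush with the plate's underside, and stands out 10 mm from the plate's front edge at x -55.
- rib (a point): Middle of the top of the cover's upright grip rib (cover frame x -12, y 0, z 36 mm). The rib is 12 mm (x) by 50 mm (y) and 28 mm high over the plate's top (z 8 to 36).
- press (a point): Place to press the cover shut, on its top between rib and rear edge (cover frame x 39, y 0, z 8 mm), marked by thin light ridges.
- rear (a point): Middle of the cover's rear edge: cover frame x 55, y 0, z 4 mm.
- tape_roll: Bystander: tan roll of packing tape, 90 mm across, 48 mm high, standing flat; origin: centre of its underside.
- carton: Bystander: small closed carton, 100 x 75 x 60 mm high; origin: centre of its underside.
- scanner: Bystander: grey hand scanner lying on the bench, a handle 110 x 34 x 28 mm along its x with a head 45 x 56 x 34 mm centred at x 70 mm; origin: underside of the handle's middle.
Things that resemble listed ones, but are neither listed nor needed, are in the scene too. Leave any turquoise look-alike of the cover alone.

How it is judged:
By the outcome, as a careful person would: the job done as asked, in the order asked, and still so for the second after the job is handed in, with the robot touching nothing.
It also fails if it takes over 42 s, if anything falls off the work surface, if the arm or the gripper's body presses on something with over 40 N, if the wrist force passes 120 N, or if a joint passes its speed limit or range.

## Working session

There is one attempt and no reset: what is moved stays moved. The work goes in short steps, Python scripts to look and compute and a shell command to move; the robot and the scene stay as the last step left them, time stands still between calls to the robot, and variables do not carry over. Pictures are saved under pics/ and viewed, and the job is handed in when it is done.

```bash
ls; mkdir -p pics
python3 - <<'E'
from bench import robot
import cv2
o=robot.get_obs();print({k:(v if not hasattr(v,'round') else v.round(4) if hasattr(v,'shape') else v) for k,v in o.items()})
for n in("scene","top"):
    s=robot.snapshot(n);cv2.imwrite(f"pics/{n}0.png",s["color"][...,::-1]);print(n,s["intrinsics"],s["eye"],s["rotation"])
E
```

```text
pics
{'time': 0.0, 'joint_positions': array([-1.3381,  0.0879,  1.3722, -0.    ,  1.6836, -0.1031]), 'qvel': array([ 0.0007, -0.0011, -0.0001,  0.0011, -0.0004, -0.0004]), 'joint_torque': array([-8.00000e-04, -3.40187e+01, -3.02423e+01,  7.17000e-02,
        3.31000e-02, -2.00000e-04]), 'tool_pos': array([ 0.1811, -0.5188,  0.2043]), 'ee_rot': array([-3.1414e+00,  2.1000e-03, -1.2350e+00]), 'wrist_force': array([-0.2637,  0.2196,  0.6507]), 'wrist_torque': array([-0.0361,  0.0065, -0.0032]), 'width': 0.09424427332705423}
scene [[431.00643685   0.         313.97267462]
 [  0.         431.00643685 200.20488282]
 [  0.           0.           1.        ]] [0.83721206 0.50293418 1.00283633] [-2.57899919 -0.00472679  2.58964656]
top [[519.37688168   0.         319.25757852]
 [  0.         519.37688168 200.22360677]
 [  0.           0.           1.        ]] [4.04371897e-01 1.31133973e-03 1.43937780e+00] [-3.04808072 -0.00586158 -1.57019936]
```

View pics/scene0.png

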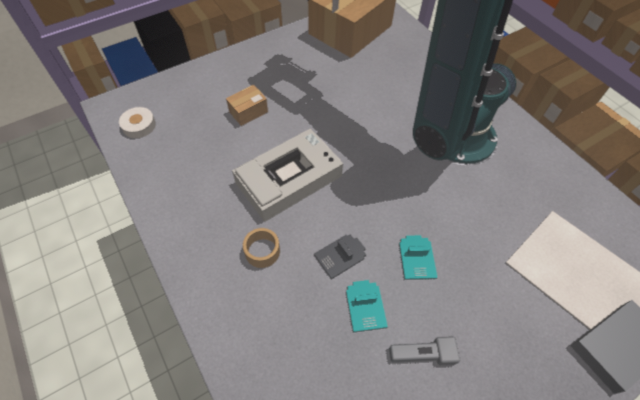

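View pics/top0.png

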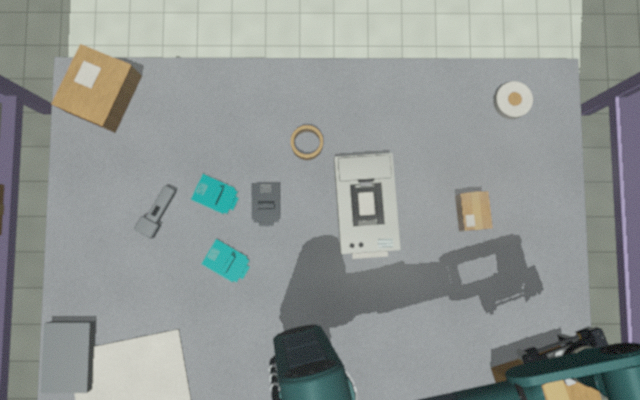

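The printer is at about (367,203) in the top view. The dark cover is at (266,203), with its lip towards the robot. Next I'll enlarge both for corner picking.

Run:
```python
import cv2
a=cv2.imread("pics/top0.png")
cv2.imwrite("pics/c1.png",cv2.resize(a[170:235,235:300],None,fx=9,fy=9,interpolation=cv2.INTER_CUBIC))
cv2.imwrite("pics/c2.png",cv2.resize(a[145:265,320:415],None,fx=5,fy=5,interpolation=cv2.INTER_CUBIC))
b=cv2.imread("pics/scene0.png")
cv2.imwrite("pics/c3.png",cv2.resize(b[225:285,300:380],None,fx=9,fy=9,interpolation=cv2.INTER_CUBIC))
cv2.imwrite("pics/c4.png",cv2.resize(b[120:225,225:355],None,fx=5,fy=5,interpolation=cv2.INTER_CUBIC))
```

```text
(no output)
```

View pics/c1.png

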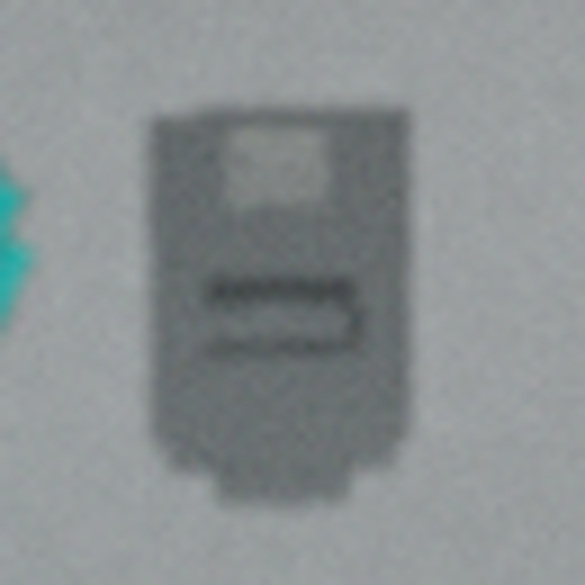

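View pics/c2.png

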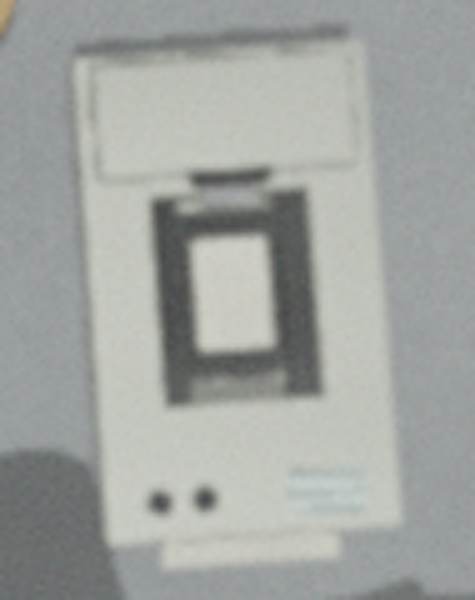

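View pics/c3.png

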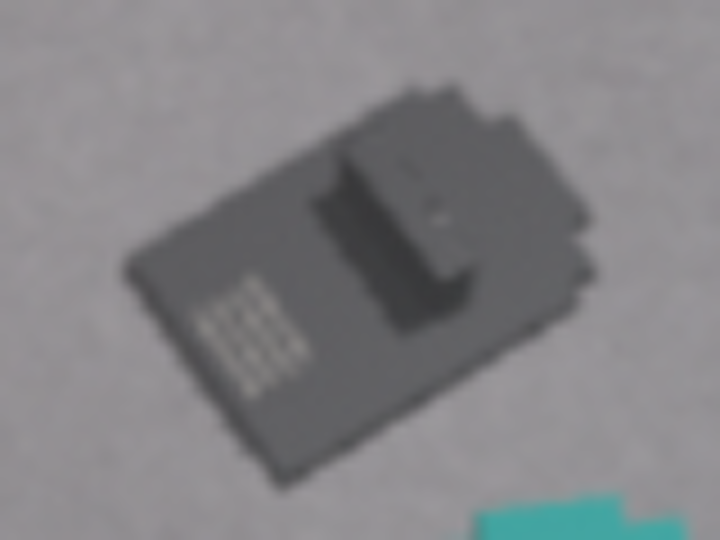

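View pics/c4.png

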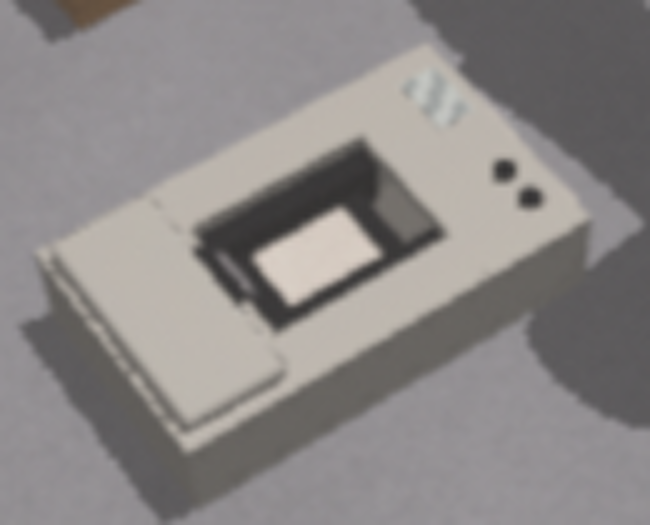

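```bash
cat > h.py <<'E'
import numpy as np
from scipy.optimize import least_squares
from scipy.spatial.transform import Rotation as R
C={"scene":(431.00643685,313.97267462,200.20488282,[0.83721206,0.50293418,1.00283633],[-2.57899919,-0.00472679,2.58964656]),
"top":(519.37688168,319.25757852,200.22360677,[4.04371897e-01,1.31133973e-03,1.43937780],[-3.04808072,-0.00586158,-1.57019936])}
def proj(n,P):
    f,cx,cy,e,r=C[n]; q=(np.asarray(P)-e)@R.from_euler('xyz',r).as_matrix()
    return np.c_[f*q[:,0]/q[:,2]+cx,f*q[:,1]/q[:,2]+cy]
def orig(p,off,s): return (np.asarray(p,float)+.5)/s-.5+np.array(off)
def pose(o,x): # o: local mm ; x: x,y,yaw,(z) 
    return R.from_euler('z',x[2]).apply(np.asarray(o)/1000.)+[x[0],x[1],0]
def fit(obs,x0):
    f=lambda x:np.concatenate([(proj(n,pose(o,x))-p).ravel() for n,o,p in obs])
    s=least_squares(f,x0,loss='soft_l1'); 
    return s.x,f(s.x)
E
python3 - <<'E'
from h import *
np.set_printoptions(precision=2,suppress=True,linewidth=150)
ct=([[55,40,8],[55,-40,8],[-65,20,4],[-65,-20,4],[-45,40,8],[-45,-40,8],[-18,25,36],[-18,-25,36]],
 orig([[150,113],[411,107],[218,500],[350,500],[155,440],[408,432],[205,350],[350,350]],(235,170),9))
cs=([[55,-40,8],[55,40,8],[-45,-40,8],[-45,40,8],[-65,-20,4],[-65,20,4]],
 orig([[128,262],[285,480],[415,85],[580,305],[515,115],[597,217]],(300,225),9))
pt=([[-130,78,60],[-130,-78,60],[-60,43,60],[-60,-43,60]],orig([[107,545],[401,526],[168,405],[322,394]],(320,145),5))
ps=([[-130,-78,60],[-130,78,60],[130,78,60],[130,-78,60],[-60,-43,60],[-60,43,60],[53.5,43,60],[53.5,-43,60]],
 orig([[430,45],[590,215],[187,450],[40,252],[362,138],[443,235],[277,328],[197,222]],(225,120),5))
for nm,t,s in(("cover",ct,cs),("printer",pt,ps)):
  for obs in([("top",*t)],[("scene",*s)],[("top",*t),("scene",*s)]):
    x,r=fit(obs,[.4,.1,0]); print(nm,[o[0] for o in obs],x.round(4),np.degrees(x[2])); print(r.reshape(-1,2).T)
E
```

```text
cover ['top'] [0.53 0.14 0.02] 1.0221795762243038
[[ 0.06 -0.1   0.15 -0.02 -0.32  0.6  -1.66  0.7 ]
 [ 0.23  0.43  0.42  0.18 -0.11  0.29 -0.76 -1.07]]
cover ['scene'] [0.53 0.14 0.02] 1.1522984360456752
[[-0.17  0.05  0.29  0.21 -0.21 -0.17]
 [-0.42  0.43  0.34 -0.34 -0.21  0.19]]
cover ['top', 'scene'] [0.53 0.14 0.02] 1.0842726449565465
[[-0.69 -0.85 -0.56 -0.73 -1.03 -0.11 -2.4  -0.04 -0.83 -0.67 -0.35 -0.49 -0.86 -0.85]
 [ 0.52  0.69  0.71  0.45  0.19  0.55 -0.47 -0.8  -0.98 -0.16 -0.17 -0.86 -0.7  -0.31]]
printer ['top'] [ 0.53 -0.13  0.06] 3.7038830976445283
[[ 0.04  0.04 -0.81  0.66]
 [-0.39 -0.39  0.33  0.46]]
printer ['scene'] [ 0.52 -0.13  0.06] 3.6199323184155614
[[-0.09  0.61  0.05 -0.81  0.24  1.74 -0.15 -1.28]
 [-0.95  0.36  0.2  -0.67 -1.02 -0.25  1.    0.8 ]]
printer ['top', 'scene'] [ 0.53 -0.13  0.07] 3.9336900520776985
[[-0.34 -0.36 -1.29  0.16 -0.83  0.07 -0.2  -1.33 -0.39  1.24 -0.54 -1.8 ]
 [ 0.42  0.19  1.09  1.09 -1.06  0.1   0.29 -0.44 -1.07 -0.39  1.01  0.89]]
```

Run:
```python
from h import *
np.set_printoptions(precision=4,suppress=True,linewidth=150)
ct=([[55,40,8],[55,-40,8],[-65,20,4],[-65,-20,4],[-45,40,8],[-45,-40,8]],
 orig([[150,113],[411,107],[218,500],[350,500],[155,440],[408,432]],(235,170),9))
cs=([[55,-40,8],[55,40,8],[-45,-40,8],[-45,40,8],[-65,-20,4],[-65,20,4]],
 orig([[128,262],[285,480],[415,85],[580,305],[515,115],[597,217]],(300,225),9))
pt=([[-130,78,60],[-130,-78,60]],orig([[107,545],[401,526]],(320,145),5))
ps=([[-130,-78,60],[-130,78,60],[130,78,60],[130,-78,60]],
 orig([[430,45],[590,215],[187,450],[40,252]],(225,120),5))
for nm,t,s in(("cover",ct,cs),("printer",pt,ps)):
  for obs in([("top",*t)],[("scene",*s)],[("top",*t),("scene",*s)]):
    x,r=fit(obs,[.4,.1,0]); print(nm,[o[0] for o in obs],x,np.degrees(x[2]))
# overlay, printer
import cv2
x=fit([("top",*pt),("scene",*ps)],[.5,-.1,0])[0]
for n in("top","scene"):
  a=cv2.imread(f"pics/{n}0.png"); k=6
  off=(325,150) if n=="top" else (228,122)
  a=cv2.resize(a[off[1]:off[1]+100 if n=="scene" else off[1]+100,off[0]:off[0]+(85 if n=="top" else 120)],None,fx=k,fy=k,interpolation=cv2.INTER_CUBIC)
  for poly in([[-130,-78,60],[-130,78,60],[130,78,60],[130,-78,60]],[[-60,-43,60],[-60,43,60],[53.5,43,60],[53.5,-43,60]],[[62,-70,72],[62,70,72],[125,70,72],[125,-70,72]]):
    p=((proj(n,pose(poly,x))-off+.5)*k-.5).round().astype(int); cv2.polylines(a,[p],True,(0,0,255),1)
  cv2.imwrite(f"pics/ov_{n}.png",a)
```

```text
cover ['top'] [0.5346 0.1409 0.0181] 1.039715615422814
cover ['scene'] [0.5325 0.1449 0.0201] 1.1522984360456752
cover ['top', 'scene'] [0.5335 0.1431 0.0199] 1.1374024839576822
printer ['top'] [ 0.5269 -0.1337  0.0647] 3.7078181174397833
printer ['scene'] [ 0.5251 -0.1309  0.0654] 3.749591828629548
printer ['top', 'scene'] [ 0.5258 -0.1318  0.0702] 4.023563628576006
```

View pics/ov_top.png

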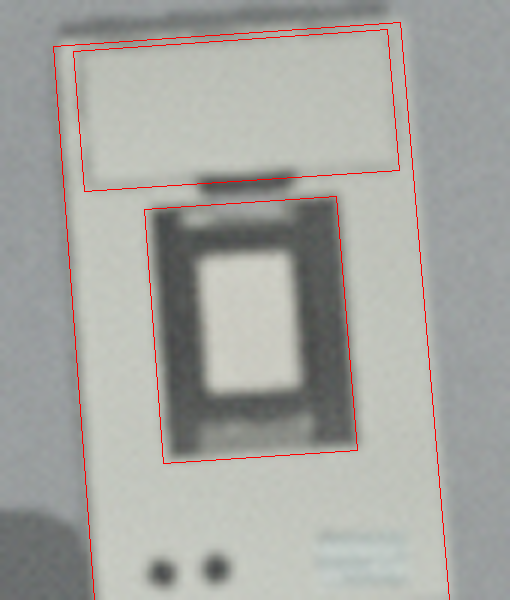

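View pics/ov_scene.png

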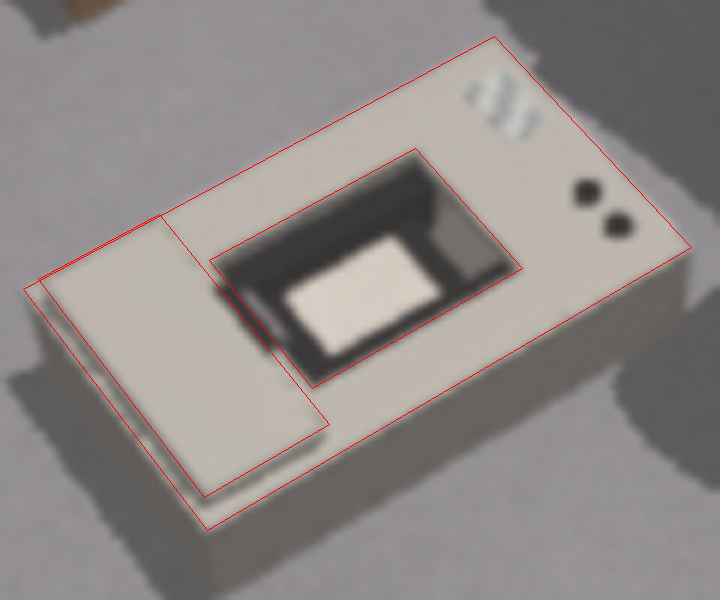

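```bash
cat >> h.py <<'E'
def plan(tp,rpy,n,cp=None,crpy=None,d=0,dr=3):
    """print n rows from the current/commanded pose to target, straight, return final pose"""
    from bench import robot
    if cp is None:
        o=robot.get_obs(); cp,crpy=o["tool_pos"],o["ee_rot"]
    A=R.from_euler('xyz',crpy);B=R.from_euler('xyz',rpy);p=np.array(cp,float);tp=np.array(tp)
    for i in range(n):
        m=A.inv().apply((tp-p)/(n-i))*1000; w=(A.inv()*B).as_rotvec()/(n-i)
        m=np.round(m,d);w=np.round(w,dr);print("pos",m.tolist(),"rot",w.tolist())
        p=p+A.apply(m/1000);A=A*R.from_rotvec(w)
    print(p,A.as_euler('xyz')); return p,A.as_euler('xyz')
def st():
    from bench import robot
    o=robot.get_obs();print(o["time"],o["tool_pos"].round(4),o["ee_rot"].round(4),o["wrist_force"].round(2),o["wrist_torque"].round(3),o["width"].round(4),o["joint_positions"].round(3))
E
python3 - <<'E'
from h import *
plan([.5215,.1428,.12],[np.pi,0,.02],14)
E
```

```text
pos [-37.0, -39.0, 6.0] rot [-0.0, 0.0, -0.09]
pos [-33.0, -42.0, 6.0] rot [-0.0, 0.0, -0.09]
pos [-29.0, -44.0, 6.0] rot [-0.0, 0.0, -0.09]
pos [-25.0, -47.0, 6.0] rot [-0.0, 0.0, -0.09]
pos [-21.0, -49.0, 6.0] rot [-0.0, 0.0, -0.089]
pos [-16.0, -51.0, 6.0] rot [-0.0, 0.0, -0.09]
pos [-12.0, -52.0, 6.0] rot [-0.0, 0.0, -0.089]
pos [-7.0, -52.0, 6.0] rot [-0.0, 0.0, -0.09]
pos [-2.0, -53.0, 6.0] rot [-0.0, 0.0, -0.089]
pos [3.0, -53.0, 6.0] rot [-0.0, 0.0, -0.09]
pos [7.0, -53.0, 6.0] rot [-0.0, 0.0, -0.089]
pos [12.0, -52.0, 7.0] rot [-0.001, 0.0, -0.09]
pos [16.0, -50.0, 6.0] rot [-0.0, 0.0, -0.089]
pos [21.0, -48.0, 6.0] rot [-0.001, 0.001, -0.09]
[0.52146937 0.14236918 0.12041675] [ 3.14147018e+00 -2.72751307e-04  2.00250452e-02]
```

```bash
python3 -m handwheel '{"delta_pos":[[-37,-39,6],[-33,-42,6],[-29,-44,6],[-25,-47,6],[-21,-49,6],[-16,-51,6],[-12,-52,6],[-7,-52,6]],"rotation":[[0,0,-0.09],[0,0,-0.09],[0,0,-0.09],[0,0,-0.09],[0,0,-0.09],[0,0,-0.09],[0,0,-0.09],[0,0,-0.09]],"claw":[0,0,0,0,0,0,0,0]}'
python3 -c "
from h import *
st();plan([.5215,.1428,.12],[np.pi,0,.02],6)"
```

```text
time: 1.1
tool_pos: [0.3759, -0.1388, 0.157]
ee_rot: [3.142, -0.0, -0.512]
wrist_force: [0.9, 0.6, 0.3]
width: 0.0466Traceback (most recent call last):
  File "<string>", line 3, in <module>
    st();plan([.5215,.1428,.12],[np.pi,0,.02],6)
    ~~^^
  File "h.py", line 29, in st
    o=robot.get_obs();print(o["time"],o["tool_pos"].round(4),o["ee_rot"].round(4),o["wrist_force"].round(2),o["wrist_torque"].round(3),o["width"].round(4),o["joint_positions"].round(3))
                                                                                                                                       ^^^^^^^^^^^^^^^^
AttributeError: 'float' object has no attribute 'round'
```

```bash
sed -i 's/o\["width"\].round(4)/round(o["width"],4)/' h.py; python3 -m handwheel '{"delta_pos":[[-2,-53,6],[3,-53,6],[7,-53,6],[12,-52,7],[16,-50,6],[21,-48,6],[0,0,0],[0,0,0]],"rotation":[[0,0,-0.089],[0,0,-0.09],[0,0,-0.09],[0,0,-0.09],[0,0,-0.09],[0,0,-0.09],[0,0,0],[0,0,0]],"claw":[0,0,0,0,0,0,0,0]}'
python3 -c "
from h import *
from bench import robot
import cv2
for n in('top','scene'):
  s=robot.snapshot(n);cv2.imwrite(f'pics/{n}1.png',s['color'][...,::-1])
st();plan([.5215,.1428,.011],[np.pi,0,.02],4,d=1)"
```

```text
time: 2.1
tool_pos: [0.5201, 0.1418, 0.1198]
ee_rot: [3.141, 0.002, 0.024]
wrist_force: [0.7, -0.7, 0.3]
width: 0.0469
2.2 [0.5204 0.1411 0.1206] [3.1411e+00 1.0000e-04 2.2400e-02] [-0.33  0.28  0.04] [-0.022 -0.091 -0.022] 0.0472 [ 1.600e-01  9.600e-02  1.531e+00 -1.000e-03  1.515e+00  1.380e-01]
pos [0.3, -0.4, 27.4] rot [0.0, 0.0, 0.001]
pos [0.3, -0.4, 27.4] rot [0.0, 0.0, 0.0]
pos [0.3, -0.5, 27.4] rot [0.0, 0.0, 0.001]
pos [0.3, -0.4, 27.4] rot [0.001, 0.0, 0.0]
[0.52150694 0.14277705 0.01095413] [-3.14111622e+00  9.20232928e-05  2.03850766e-02]
```

View pics/scene1.png

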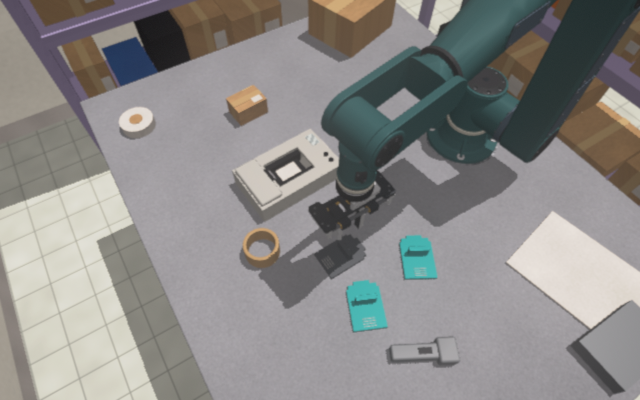

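The gripper hangs over the dark cover at about (345,245), with the jaws along its length. Next I descend and close on the rib.

```bash
python3 -m handwheel '{"delta_pos":[[0,-1,27],[0,-1,27],[1,0,27],[0,0,27],[0,0,0],[0,0,0],[0,0,0],[0,0,0]],"rotation":[[0,0,0],[0,0,0],[0,0,0],[0,0,0],[0,0,0],[0,0,0],[0,0,0],[0,0,0]],"claw":[0,0,0,0,0,1,1,1]}'
python3 -m handwheel '{"delta_pos":[[0,0,0],[0,0,0],[0,0,0],[0,0,0],[0,0,-10],[0,0,-15],[0,0,0],[0,0,0]],"rotation":[[0,0,0],[0,0,0],[0,0,0],[0,0,0],[0,0,0],[0,0,0],[0,0,0],[0,0,0]],"claw":[1,1,1,1,1,1,1,1]}'
python3 -c "
from h import *
from bench import robot
import cv2
s=robot.snapshot('scene');cv2.imwrite('pics/scene2.png',cv2.resize(s['color'][200:300,270:400,::-1],None,fx=6,fy=6,interpolation=2))
st()"
```

```text
time: 3.2
tool_pos: [0.5224, 0.1443, 0.0136]
ee_rot: [-3.141, -0.002, 0.024]
wrist_force: [0.8, -0.0, 0.6]
width: 0.0203
time: 4.2
tool_pos: [0.5217, 0.1442, 0.0375]
ee_rot: [3.141, -0.0, 0.024]
wrist_force: [0.8, 0.2, -0.6]
width: 0.0119
4.25 [0.5214 0.1442 0.0371] [3.1414e+00 6.0000e-04 2.4100e-02] [-0.19  0.05 -0.42] [-0.076 -0.066 -0.043] 0.0117 [ 0.165  0.163  1.629 -0.     1.35   0.141]
```

View pics/scene2.png

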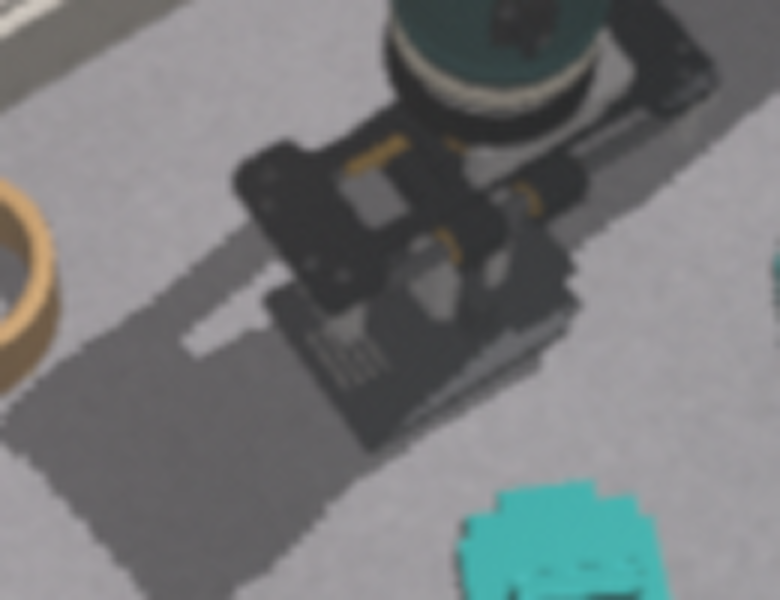

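```bash
cat >> h.py <<'E'
PR=[.526,-.132,.0655]; GR=[-12,1.4,12.5]
def tcp(ox,oz,deg,oy=0):
    t=np.radians(deg);l=R.from_euler('y',-t).apply(GR)+[ox,oy,oz]
    return pose([l],PR)[0],[np.pi,-t,PR[2]]
def cov():
    from bench import robot
    o=robot.get_obs();M=R.from_euler('z',PR[2]).inv()
    A=M*R.from_euler('xyz',o["ee_rot"])*R.from_euler('x',-np.pi)
    l=M.apply(o["tool_pos"]-[PR[0],PR[1],0])*1000-A.apply(GR)
    e=A.as_euler('xyz',degrees=True)
    print("cover o",l.round(2),"tilt",(-e[1]).round(2),"roll",e[0].round(2),"yaw",e[2].round(2),"F",M.apply(o["wrist_force"]).round(2),"w",round(o["width"],4),"t",o["time"])
E
python3 -c "
from h import *
st();a,b=tcp(7,90,20);print(a)
p,r=plan([.52,.14,.13],[np.pi,0,.024],3)
plan(a,b,8,p,r)"
```

```text
4.25 [0.5214 0.1442 0.0371] [3.1414e+00 6.0000e-04 2.4100e-02] [-0.19  0.05 -0.42] [-0.076 -0.066 -0.043] 0.0117 [ 0.165  0.163  1.629 -0.     1.35   0.141]
[ 0.51737514 -0.13116273  0.09764192]
pos [-1.0, 1.0, -31.0] rot [0.0, 0.0, 0.0]
pos [-0.0, 2.0, -31.0] rot [0.0, 0.0, 0.0]
pos [-1.0, 1.0, -31.0] rot [0.0, 0.001, 0.0]
[0.51955094 0.14014451 0.13013939] [ 3.14142175e+00 -4.40167668e-04  2.40539154e-02]
pos [-1.0, 34.0, 4.0] rot [0.001, 0.044, -0.005]
pos [-1.0, 34.0, 4.0] rot [0.001, 0.044, -0.005]
pos [-2.0, 34.0, 4.0] rot [0.001, 0.043, -0.005]
pos [-2.0, 34.0, 4.0] rot [0.001, 0.044, -0.005]
pos [-3.0, 34.0, 4.0] rot [0.001, 0.043, -0.005]
pos [-3.0, 34.0, 3.0] rot [0.001, 0.044, -0.005]
pos [-3.0, 34.0, 3.0] rot [0.001, 0.043, -0.006]
pos [-3.0, 33.0, 3.0] rot [0.001, 0.044, -0.005]
[ 0.51736699 -0.1311635   0.0978632 ] [-3.14111208 -0.34949885  0.0654253 ]
```

```bash
python3 -m handwheel '{"delta_pos":[[-1,1,-31],[0,2,-31],[-1,1,-31],[-1,34,0],[-1,34,0],[-2,34,0],[-2,34,0],[-3,34,0]],"rotation":[[0,0,0],[0,0,0],[0,0,0],[0.001,0.044,-0.005],[0.001,0.044,-0.005],[0.001,0.044,-0.005],[0.001,0.044,-0.005],[0.001,0.043,-0.005]],"claw":[1,1,1,1,1,1,1,1]}'
python3 -m handwheel '{"delta_pos":[[-3,34,0],[-3,34,0],[-3,33,0],[0,0,0],[0,0,0],[0,0,0],[0,0,0],[0,0,0]],"rotation":[[0.001,0.044,-0.005],[0.001,0.043,-0.006],[0.001,0.044,-0.005],[0,0,0],[0,0,0],[0,0,0],[0,0,0],[0,0,0]],"claw":[1,1,1,1,1,1,1,1]}'
python3 -c "
from h import *
from bench import robot
import cv2
s=robot.snapshot('scene');cv2.imwrite('pics/scene3.png',cv2.resize(s['color'][110:220,220:350,::-1],None,fx=6,fy=5.4,interpolation=2))
s=robot.snapshot('top');cv2.imwrite('pics/top3.png',cv2.resize(s['color'][140:270,300:420,::-1],None,fx=4.5,fy=4.5,interpolation=2))
st();cov();a,b=tcp(7,90,20);plan(a,b,3,d=1)"
```

```text
time: 5.25
tool_pos: [0.5161, -0.031, 0.1286]
ee_rot: [-3.139, -0.219, 0.049]
wrist_force: [-0.1, -0.7, -0.3]
width: 0.0119
time: 6.25
tool_pos: [0.5137, -0.1307, 0.1268]
ee_rot: [-3.141, -0.35, 0.067]
wrist_force: [0.6, -0.1, -0.0]
width: 0.0121
6.35 [ 0.5136 -0.131   0.1268] [-3.141  -0.3501  0.0661] [ 0.16  0.31 -0.92] [-0.003  0.184  0.067] 0.0119 [-0.476 -0.172  1.82   0.192  1.197 -0.585]
cover o [  3.27   0.44 119.14] tilt 20.06 roll 0.03 yaw 0.03 F [ 0.18  0.3  -0.92] w 0.0119 t 6.35
pos [-2.2, 0.1, 9.5] rot [-0.0, -0.0, 0.0]
pos [-2.1, 0.2, 9.6] rot [-0.0, -0.001, 0.0]
pos [-2.2, 0.1, 9.5] rot [-0.001, -0.0, 0.001]
[ 0.51732265 -0.13112293  0.09766595] [ 3.14151517 -0.34908     0.06499468]
```

View pics/scene3.png

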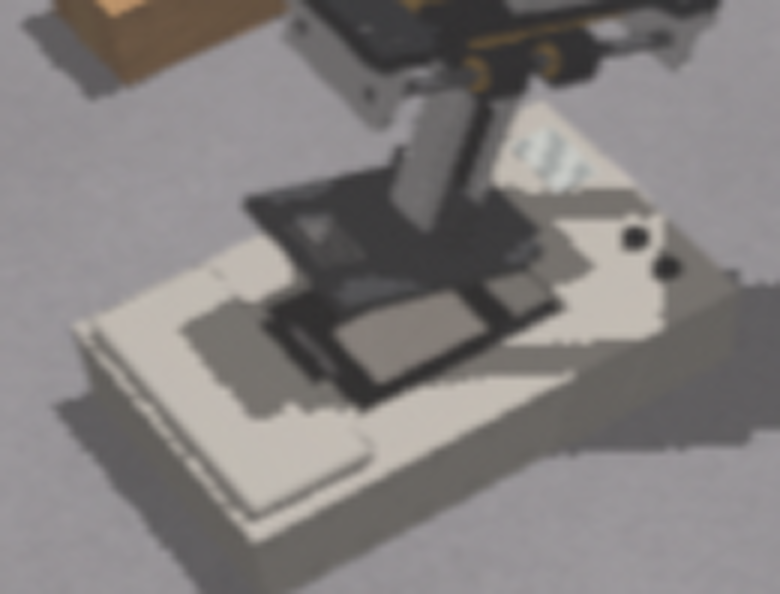

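View pics/top3.png

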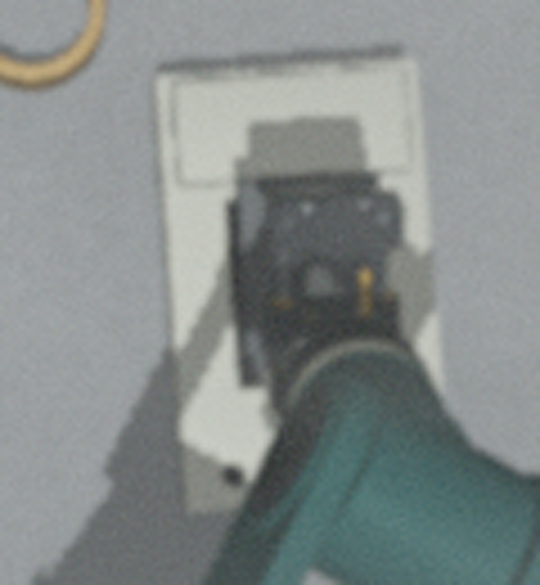

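The lip hangs over the bay, and the rear corners are visible at crop (245,200) and (335,290). I'll compare them with the prediction.

Run:
```python
from h import *
import cv2
a=cv2.imread('pics/scene3.png')
t=np.radians(20.06)
def pr(c):
    l=R.from_euler('y',-t).apply(np.array(c,float))+[3.27,.4,119.1]
    w=pose(l,PR); p=proj("scene",w); return ((p-[220,110]+.5)*[6,5.4]-.5).round().astype(int)
for poly in([[55,-40,8],[55,40,8],[-45,40,8],[-45,-40,8]],[[55,-40,0],[55,40,0]]):
    cv2.polylines(a,[pr(poly)],True,(0,0,255),1)
w=pose([[-60,-43,60],[-60,43,60],[53.5,43,60],[53.5,-43,60]],PR)
cv2.polylines(a,[((proj("scene",w)-[220,110]+.5)*[6,5.4]-.5).round().astype(int)],True,(0,255,0),1)
cv2.imwrite('pics/ov3.png',a)
```

```text
(no output)
```

View pics/ov3.png

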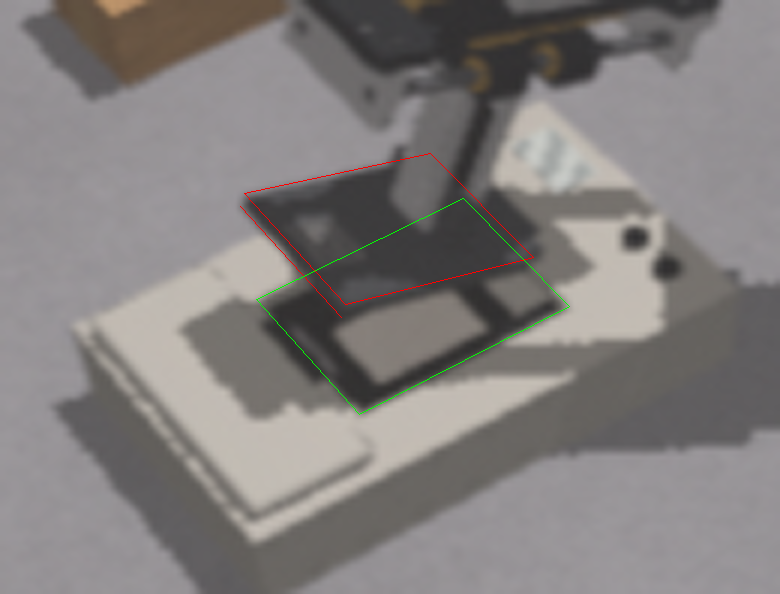

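The overlay agrees to about a pixel. Down to just above the ledges next.

```bash
python3 -m handwheel '{"delta_pos":[[-2,0,9.5],[-2,0.5,9.5],[-2.5,0,9.5],[0,0,0],[0,0,0],[0,0,0],[0,0,0],[0,0,0]],"rotation":[[0,0,0],[0,0,0],[0,0,0],[0,0,0],[0,0,0],[0,0,0],[0,0,0],[0,0,0]],"claw":[1,1,1,1,1,1,1,1]}'
python3 -c "
from h import *
st();cov();a,b=tcp(7,71.5,20);plan(a,b,5,d=1)"
```

```text
time: 7.35
tool_pos: [0.5173, -0.1317, 0.098]
ee_rot: [-3.141, -0.351, 0.065]
wrist_force: [-0.1, -0.5, -0.9]
width: 0.0115
7.35 [ 0.5173 -0.1317  0.098 ] [-3.1413 -0.3505  0.0654] [-0.12 -0.45 -0.92] [ 0.023  0.08  -0.045] 0.0115 [-0.473 -0.142  1.853  0.196  1.134 -0.595]
cover o [ 6.9  -0.5  90.38] tilt 20.08 roll 0.02 yaw -0.01 F [-0.15 -0.44 -0.92] w 0.0115 t 7.35
pos [-1.3, -0.1, 3.5] rot [-0.0, -0.0, -0.0]
pos [-1.3, -0.1, 3.6] rot [-0.0, -0.0, -0.0]
pos [-1.3, -0.1, 3.5] rot [-0.0, -0.0, -0.0]
pos [-1.2, -0.1, 3.6] rot [-0.0, -0.001, -0.0]
pos [-1.3, -0.1, 3.6] rot [-0.0, -0.0, -0.0]
[ 0.51736466 -0.1311557   0.07908555] [-3.14128299 -0.34951553  0.06541088]
```

```bash
python3 -m handwheel '{"delta_pos":[[-1.3,0,3.5],[-1.3,0,3.6],[-1.3,0,3.5],[-1.3,-0.3,3.6],[-1.2,0,3.5],[0,0,0],[0,0,0],[0,0,0]],"rotation":[[0,0,0],[0,0,0],[0,0,0],[0,0,0],[0,0,0],[0,0,0],[0,0,0],[0,0,0]],"claw":[1,1,1,1,1,1,1,1]}'
python3 -c "
from h import *
from bench import robot
import cv2
s=robot.snapshot('scene');cv2.imwrite('pics/scene4.png',cv2.resize(s['color'][110:220,220:350,::-1],None,fx=6,fy=5.4,interpolation=2))
cov();cov();a,b=tcp(-3.5,71,20);plan(a,b,5,d=1)"
```

```text
time: 8.35
tool_pos: [0.5174, -0.1314, 0.0791]
ee_rot: [-3.141, -0.35, 0.065]
wrist_force: [-0.9, -0.0, -0.5]
width: 0.0115
cover o [ 6.99 -0.2  71.55] tilt 20.08 roll 0.02 yaw -0.0 F [-0.11 -0.08 -1.06] w 0.0119 t 8.4
cover o [ 6.99 -0.2  71.55] tilt 20.08 roll 0.02 yaw -0.0 F [-0.11 -0.08 -1.06] w 0.0119 t 8.4
pos [-2.0, -0.0, -0.6] rot [-0.0, -0.0, -0.0]
pos [-2.0, -0.1, -0.6] rot [-0.0, -0.0, -0.0]
pos [-2.0, -0.0, -0.6] rot [-0.0, -0.0, -0.0]
pos [-2.0, -0.1, -0.7] rot [-0.0, -0.001, -0.0]
pos [-2.0, -0.0, -0.6] rot [-0.0, -0.0, -0.0]
[ 0.50692282 -0.1318538   0.07864537] [-3.14128582 -0.3495113   0.06543434]
```

View pics/scene4.png

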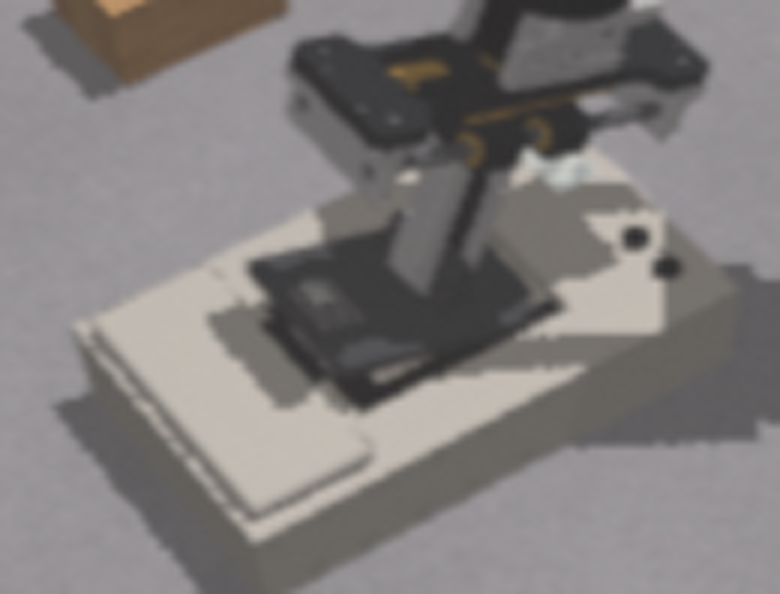

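```bash
python3 -m handwheel '{"delta_pos":[[-0.3,0,0.9],[-0.3,0,0.9],[-0.1,0,0.3],[0,0,0],[0,0,0],[0,0,0],[0,0,0],[0,0,0]],"rotation":[[0,0,0],[0,0,0],[0,0,0],[0,0,0],[0,0,0],[0,0,0],[0,0,0],[0,0,0]],"claw":[1,1,1,1,1,1,1,1]}'
python3 -c "
from h import *
cov()"
```

```text
time: 9.4
tool_pos: [0.5173, -0.1313, 0.0768]
ee_rot: [-3.141, -0.35, 0.065]
wrist_force: [-0.9, 0.0, -0.1]
width: 0.0118
cover o [ 6.96 -0.13 69.16] tilt 20.07 roll 0.03 yaw -0.01 F [-0.89  0.09 -0.05] w 0.0118 t 9.4
```

```bash
python3 -m handwheel '{"delta_pos":[[0.4,0,-1.1],[-2,0,-0.7],[-2,0,-0.7],[-2,0,-0.7],[-2,0,-0.7],[-1,0,-0.3],[0,0,0],[0,0,0]],"rotation":[[0,0,0],[0,0,0],[0,0,0],[0,0,0],[0,0,0],[0,0,0],[0,0,0],[0,0,0]],"claw":[1,1,1,1,1,1,1,1]}'
python3 -c "
from h import *
cov()"
```

```text
time: 10.4
tool_pos: [0.5078, -0.1319, 0.0777]
ee_rot: [-3.141, -0.35, 0.065]
wrist_force: [0.3, 0.3, -0.9]
width: 0.0118
cover o [-2.56 -0.16 70.1 ] tilt 20.07 roll 0.03 yaw -0.01 F [ 0.34  0.25 -0.89] w 0.0118 t 10.4
```

```bash
python3 -c "
from h import *
a,b=tcp(-3.6,50.8+55*np.sin(np.radians(20)),20)
p,r=plan(a,b,1,d=1)
for t in(17,14,11.5,9):
  a,b=tcp(-3.6,50.8+55*np.sin(np.radians(t)),t)
  p,r=plan(a,b,1,p,r,d=1)
"
```

```text
pos [-1.1, -0.2, 0.1] rot [-0.0, -0.001, -0.0]
[ 0.50682867 -0.13181337  0.07725578] [-3.14106981 -0.34923735  0.06526607]
pos [-0.3, 0.0, 1.9] rot [-0.0, -0.053, -0.0]
[ 0.50719608 -0.13178836  0.07536783] [-3.141079   -0.29623736  0.06529503]
pos [-0.1, 0.0, 2.1] rot [-0.0, -0.052, -0.0]
[ 0.5077123  -0.13175352  0.07333011] [-3.14108635 -0.24423737  0.06532255]
pos [-0.0, 0.0, 1.7] rot [-0.0, -0.044, -0.0]
[ 0.50812246 -0.13172583  0.07168056] [-3.14109136 -0.20023737  0.06534527]
pos [0.0, 0.0, 1.9] rot [-0.0, -0.043, -0.0]
[ 0.5084995  -0.1317002   0.06981852] [-3.14109524 -0.15723738  0.06536709]
```

```bash
python3 -m handwheel '{"delta_pos":[[-1.1,0,0.1],[-0.3,0,1.9],[-0.1,0,2.1],[0,0,1.7],[0,0,1.9],[0,0,0],[0,0,0],[0,0,0]],"rotation":[[0,0,0],[0,-0.053,0],[0,-0.052,0],[0,-0.044,0],[0,-0.043,0],[0,0,0],[0,0,0],[0,0,0]],"claw":[1,1,1,1,1,1,1,1]}'
python3 -c "
from h import *
from bench import robot
import cv2
s=robot.snapshot('scene');cv2.imwrite('pics/scene5.png',cv2.resize(s['color'][110:220,220:350,::-1],None,fx=6,fy=5.4,interpolation=2))
cov()"
```

```text
time: 11.4
tool_pos: [0.5082, -0.1318, 0.0697]
ee_rot: [-3.141, -0.158, 0.065]
wrist_force: [0.7, -0.5, -0.5]
width: 0.0118
cover o [-3.97 -0.08 59.3 ] tilt 9.07 roll 0.04 yaw -0.02 F [ 0.07 -0.59 -1.17] w 0.0116 t 11.45
```

View pics/scene5.png

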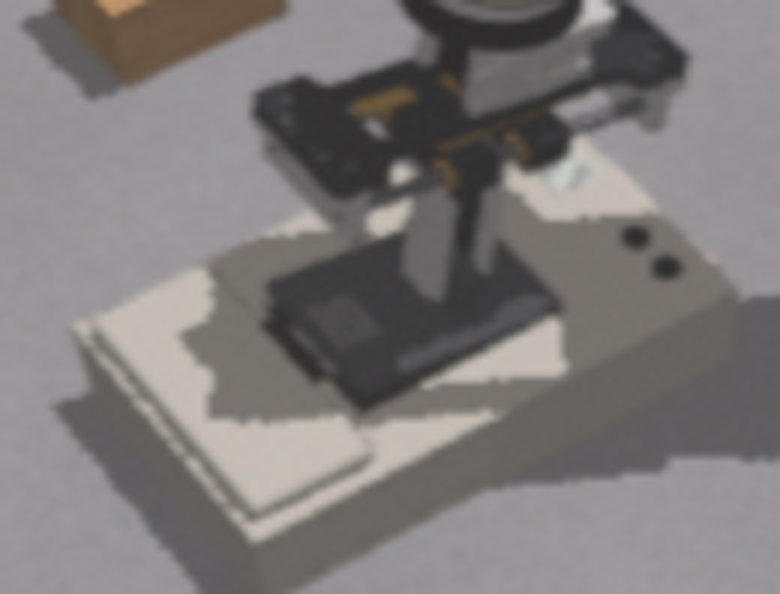

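```bash
python3 -m handwheel '{"delta_pos":[[0,0,0],[0,0,0],[0,0,0],[0,0,0],[0,0,-10],[0,0,-20],[0,0,-20],[0,0,0]],"rotation":[[0,0,0],[0,0,0],[0,0,0],[0,0,0],[0,0,0],[0,0,0],[0,0,0],[0,0,0]],"claw":[0.4,0.2,0.2,0.2,0.2,0.2,0.2,1]}'
python3 -c "
from h import *
from bench import robot
import cv2
s=robot.snapshot('scene');cv2.imwrite('pics/scene6.png',cv2.resize(s['color'][110:220,220:350,::-1],None,fx=6,fy=5.4,interpolation=2))
st();a=pose([[35,0,95]],PR)[0];print(a);plan(a,[np.pi,0,.0655],4,d=1)"
```

```text
time: 12.45
tool_pos: [0.502, -0.1331, 0.1219]
ee_rot: [3.14, -0.163, 0.066]
wrist_force: [0.1, -0.4, -0.7]
width: 0.0311
12.5 [ 0.5012 -0.1327  0.1203] [ 3.141  -0.1603  0.0655] [0.63 0.26 0.04] [-0.055 -0.045 -0.007] 0.0269 [-0.419 -0.066  1.704  0.075  1.361 -0.494]
[ 0.56092495 -0.12970914  0.095     ]
pos [13.7, 0.2, 8.6] rot [0.0, -0.04, -0.0]
pos [14.1, 0.2, 8.1] rot [0.0, -0.04, -0.0]
pos [14.4, 0.3, 7.5] rot [0.0, -0.04, -0.0]
pos [14.7, 0.2, 6.9] rot [0.001, -0.04, -0.0]
[ 0.56092333 -0.12969803  0.09503353] [-3.14119462e+00 -2.70065704e-04  6.54591272e-02]
```

View pics/scene6.png

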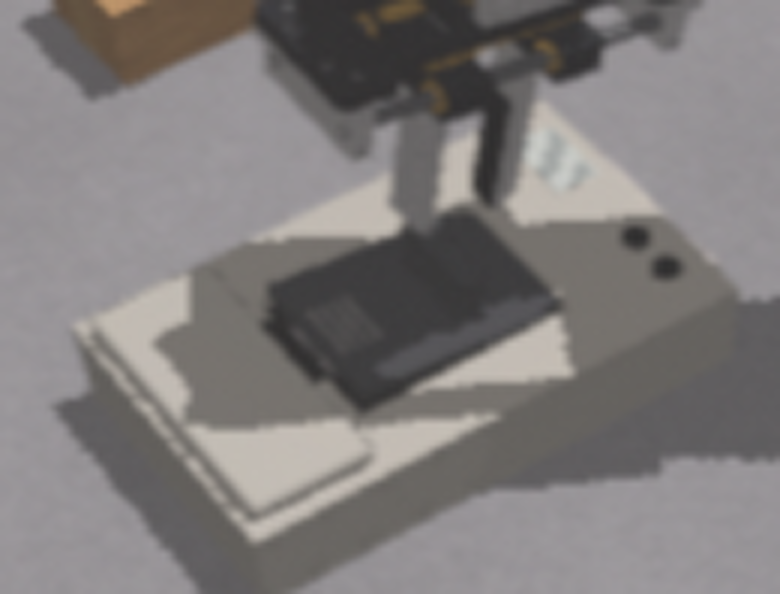

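```bash
python3 -m handwheel '{"delta_pos":[[13.7,0,8.6],[14.1,0.3,8.1],[14.4,0.3,7.5],[14.7,0.3,6.9],[0,0,10],[0,0,8],[0,0,0],[0,0,0]],"rotation":[[0,-0.04,0],[0,-0.04,0],[0,-0.04,0],[0,-0.04,0],[0,0,0],[0,0,0],[0,0,0],[0,0,0]],"claw":[1,1,1,1,1,1,1,1]}'
python3 -c "
from h import *
st()"
```

```text
time: 13.5
tool_pos: [0.5598, -0.1295, 0.0761]
ee_rot: [-3.141, 0.001, 0.065]
wrist_force: [0.6, 0.2, 0.6]
width: 0.0003
13.5 [ 0.5598 -0.1295  0.0761] [-3.1413e+00  1.4000e-03  6.5200e-02] [0.61 0.19 0.63] [ 0.018 -0.128  0.005] 0.0003 [-0.326  0.202  1.501 -0.     1.44  -0.391]
```

```bash
python3 -m handwheel '{"delta_pos":[[0,0,2.5],[0,0,2.5],[0,0,2.5],[0,0,2.5],[0,0,2.5],[0,0,2],[0,0,0],[0,0,0]],"rotation":[[0,0,0],[0,0,0],[0,0,0],[0,0,0],[0,0,0],[0,0,0],[0,0,0],[0,0,0]],"claw":[1,1,1,1,1,1,1,1]}'
python3 -c "
from h import *
st()"
```

```text
time: 14.5
tool_pos: [0.5598, -0.1293, 0.0608]
ee_rot: [-3.141, 0.003, 0.065]
wrist_force: [0.4, 0.3, 0.9]
width: 0.0007
14.5 [ 0.5598 -0.1293  0.0608] [-3.1407e+00  3.0000e-03  6.5500e-02] [0.36 0.33 0.87] [-0.046 -0.122 -0.021] 0.0007 [-0.325  0.215  1.517 -0.     1.412 -0.391]
```

```bash
python3 -m handwheel '{"delta_pos":[[0,0,1],[0,0,1],[0,0,1],[0,0,0.5],[0,0,0],[0,0,0],[0,0,0],[0,0,0]],"rotation":[[0,0,0],[0,0,0],[0,0,0],[0,0,0],[0,0,0],[0,0,0],[0,0,0],[0,0,0]],"claw":[1,1,1,1,1,1,1,1]}'
python3 -c "
from h import *
st()"
```

```text
time: 15.5
tool_pos: [0.56, -0.1293, 0.0583]
ee_rot: [-3.141, 0.002, 0.066]
wrist_force: [-2.6, 0.8, 5.7]
width: 0.0004
15.5 [ 0.56   -0.1293  0.0583] [-3.141e+00  2.300e-03  6.560e-02] [-2.57  0.77  5.72] [0.151 0.527 0.019] 0.0004 [-0.325  0.217  1.521 -0.     1.407 -0.391]
```

```bash
python3 -m handwheel '{"delta_pos":[[0,0,0.5],[0,0,0.5],[0,0,0.5],[0,0,0],[0,0,0],[0,0,0],[0,0,0],[0,0,0]],"rotation":[[0,0,0],[0,0,0],[0,0,0],[0,0,0],[0,0,0],[0,0,0],[0,0,0],[0,0,0]],"claw":[1,1,1,1,1,1,1,1]}'
python3 -c "
from h import *
st()"
```

```text
time: 16.5
tool_pos: [0.56, -0.1293, 0.0582]
ee_rot: [-3.141, 0.002, 0.066]
wrist_force: [-5.4, 1.8, 10.7]
width: 0.0001
16.5 [ 0.56   -0.1293  0.0582] [-3.1413e+00  1.9000e-03  6.5600e-02] [-5.39  1.84 10.73] [0.241 0.944 0.015] 0.0001 [-0.325  0.216  1.521 -0.     1.406 -0.391]
```

Solid at 58 mm, which is the closed height of the cover's top. I'll retract and look.

```bash
python3 -m handwheel '{"delta_pos":[[0,0,-3],[0,0,-15],[0,0,-40],[0,0,-50],[-30,-40,-40],[-40,-45,0],[-40,-45,0],[-40,-45,0]],"rotation":[[0,0,0],[0,0,0],[0,0,0],[0,0,0],[0,0,0],[0,0,0],[0,0,0],[0,0,0]],"claw":[1,1,1,1,1,1,1,1]}'
python3 -m handwheel '{"delta_pos":[[-30,-50,0],[-30,-50,0],[-20,-50,0],[0,-50,0],[0,0,0],[0,0,0],[0,0,0],[0,0,0]],"rotation":[[0,0,0],[0,0,0],[0,0,0],[0,0,0],[0,0,0],[0,0,0],[0,0,0],[0,0,0]],"claw":[1,1,1,1,1,1,1,1]}'
python3 - <<'E'
from h import *
from bench import robot
import cv2
st()
for n,(x0,x1,y0,y1) in {"scene":(220,350,110,220),"top":(320,415,145,265)}.items():
    s=robot.snapshot(n)['color'][...,::-1];cv2.imwrite(f'pics/{n}7full.png',s);a=cv2.resize(s[y0:y1,x0:x1],None,fx=5,fy=5,interpolation=2)
    cv2.imwrite(f'pics/{n}7.png',a)
    for poly in([[52,-40,58],[52,40,58],[-48,40,58],[-48,-40,58]],[[-21,-25,86],[-21,25,86],[-9,25,86],[-9,-25,86]]):
        cv2.polylines(a,[((proj(n,pose(poly,PR))-[x0,y0]+.5)*5-.5).round().astype(int)],True,(0,0,255),1)
    cv2.imwrite(f'pics/{n}7o.png',a)
E
```

```text
time: 17.5
tool_pos: [0.3991, 0.0356, 0.2044]
ee_rot: [-3.141, 0.0, 0.065]
wrist_force: [0.3, 0.5, 1.1]
width: 0.0004
time: 18.5
tool_pos: [0.3077, 0.2278, 0.204]
ee_rot: [-3.141, 0.002, 0.063]
wrist_force: [-0.6, -0.5, 0.1]
width: 0.0002
18.5 [0.3077 0.2278 0.204 ] [-3.1412e+00  1.7000e-03  6.3000e-02] [-0.62 -0.55  0.12] [-0.063 -0.047  0.023] 0.0002 [ 4.880e-01 -2.940e-01  1.720e+00  1.000e-03  1.717e+00  4.250e-01]
```

View pics/scene7.png

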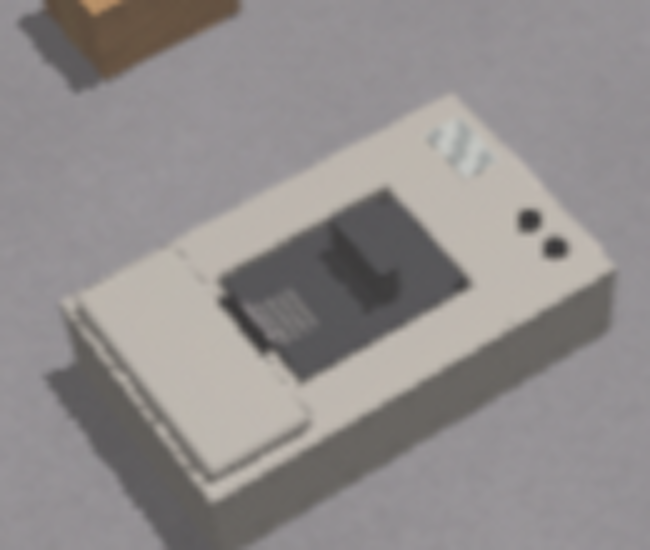

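View pics/scene7o.png

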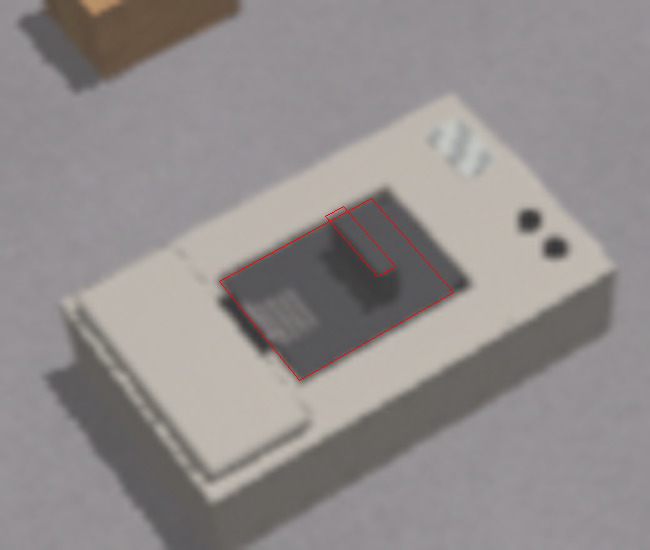

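View pics/top7.png

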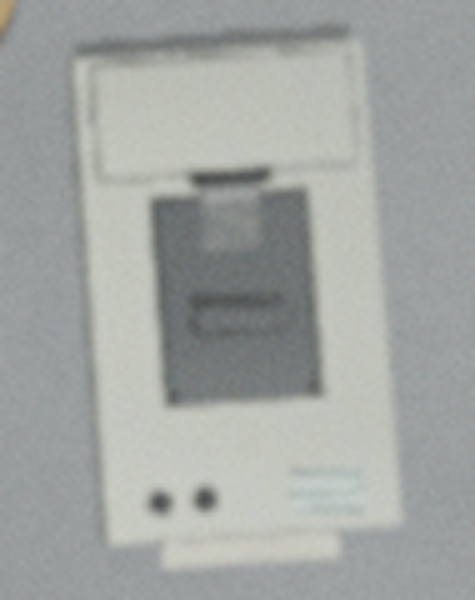

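View pics/scene7full.png

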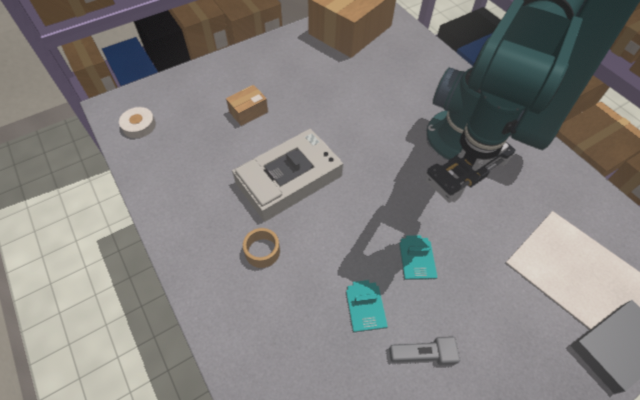

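The cover lies flush in the bay, with its outline on the predicted closed pose. The catch sits over the rear edge at about crop (245,320), and no lip shows in front. The bystanders are unmoved, so I'm handing in.

```bash
python3 -c "
from bench import robot
print(robot.close_job())"
```

```text
the job is handed in; nothing more can be done
None
```

The cover is back on the printer, closed and released, and the job is handed in at about 18.6 s. I gripped it by the rib, hooked the lip into the slot at 20° tilt and pivoted it down to 9°. I let go there, and it rested on the catch. Then I pressed it shut with the closed fingers at the press mark and backed the arm away.

**Checks that passed:**
- **Closed height:** while pressing, the fingers stopped solidly at z = 58.2 mm with 10.7 N. The closed cover's top should be at 58 mm.
- **Pictures after retracting:** both show the plate flat in the bay with the lip out of sight under the deck edge. In the scene view the plate outline matches the closed pose to about 1–2 pixels. The scene view also shows the catch region over the rear edge.
- **Bystanders:** none of them, nor the turquoise look-alikes, appears to have moved. I judged this by eye.

**Not confirmed or disagreed:**
- I saw no clear force spike at the snap, so the catch closing is inferred from the closed height and the pictures.
- The two cameras differed by 2–4 mm in absolute position, but they agreed to about 1 mm on the cover relative to the printer.

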